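Lock the stop bar of the sloping culture-stack rack with its pin

ROBOT

A 6-joint arm with a two-finger parallel gripper is mounted at the origin on the work surface. World frame = base frame: x ahead of the robot, y to its left, z up, the work surface at z = 0. Lengths are in mm, angles in rad, forces in N, time in s.
With the tool pointing down it reaches from about 300 to 775 mm from the base axis. Payload 14.6 kg.
Tool frame: the origin (TCP) lies at the very end of the fingers, on their centre line; the grasp point (between the pads) lies 19 mm behind it; z points along the fingers, y is the line along which they close (so a half turn about z gives the same grasp; the last joint's range is limited). The gripper opens to 94 mm and grips with 3 to 60 N. Pads are 16 mm wide; open, the fingers measure 119 mm over their backs; the gripper's body (75 mm by 177 mm) begins 78 mm behind the grasp point.
Start: joints at [-1.346, 0.3, 1.521, -0, 1.321, -0.067], TCP at [158.215, -526.742, 205.446] pointing down, gripper open.
Joint ranges: [-3.03, 3.03], [-0.79, 2.21], [0.23, 2.52], [-1.04, 4.18], [0, 3.07], [-2.55, 2.55]. Speed limits (rad/s): [2.22, 2.22, 2.57, 3.14, 3.14, 3.14].

INTERFACE

Orientations are given as [roll, pitch, yaw] about the fixed x, y, z axes, in that order (R = Rz(yaw) Ry(pitch) Rx(roll)).
In Python, from cell import manip gives the robot as it stands.
- The arm moves only by the tool servo_tool, never from a script. Its argument "rows" is a list of rows, each a list of 7 numbers: the turn, a rotation vector about the world's x, y, z in degrees, then the shift along the world's x, y, z in mm, then the closure, from 0 (fully open) to 1 (shut). In form: [[rx, ry, rz, dx, dy, dz, fingers], ...]. A call has 1 to 20 rows; each row shifts and turns the commanded pose from where the row before left it; what a row does not reach is not made up. A row lasts 1/8 s, in which the tool goes at most 62.5 mm and 10.7 degrees, less where a joint would pass 70% of its speed; a pose out of reach is approached as far as the arm can. A call with a gripper value outside its range is refused whole. The fingers move at their own pace and stop on an object; "grip_force" is the grip in N (left out, the last holds). Time passes only in rows, so rows that do not move let the fingers close. It gives the time, the measured TCP pose, the force, the opening and the grip force at its end, in the units of the state.
- manip.read_state(): the state, without advancing time (a new reading comes with each control period).
- manip.camera(name): name is "scene" or "top" or "wrist"; returns the picture (384x512x3 uint8, red, green, blue); there is no depth.
- manip.camera_info(name): a dict with "fx", "fy", "cx", "cy" (pixels), "position" and "rotation" of the camera in the world; the wrist camera has in their place "T_tool_cam" (4x4, takes a point from camera to tool coordinates, whose origin is the TCP and whose axes are the flange's). Camera axes: x right, y down, z forward; pixel columns grow to the right and rows downward; lengths in mm; the calibration is good to about 2 mm. A picture is of the moment at which its call begins: read the wrist's pose just before it. camera_info takes no time and is no camera call.
- manip.sign_off(): hands the job in; it is judged then, once.
The state is a dict: "clock": time; "joints": joint angles; "qd": joint speeds; "effort": joint torques, N m; "eef_pos": TCP position; "eef_rot": TCP orientation; "wrist_force": force on the tool from outside, world axes, zero at the start; "moment": the same for the moment, N m; "finger_gap": finger opening in mm; "finger_force": force on a finger pad.
Only numpy, scipy, OpenCV 4.12 (cv2) and the standard library are available. Lean on these libraries where they do the work, as an engineer would, in place of code of your own. Each camera call takes 0.05 s, during which the arm holds its last target. There are 200 camera calls.

TASK

The stop bar that keeps the culture stack from sliding off its sloping rack is unlocked at one end: the lug lies in the fork, but the pin is missing. Take the longest of the three headed pins from the white block and push it through the empty fork and lug until its flange sits fully home on the fork, then let go. Leave the two shorter pins in the block and do not knock over or shove away the bottles and the beaker.

Things in the scene. Friction and masses are not known exactly. Their poses are not given: they have to be found in the camera images.
- long_pin: Longest of three like pins: steel shank 16 mm thick, 65 mm long, tapered over its last 8 mm; steel flange 36 mm across, 6 mm thick; black round grip 26 mm thick, 36 mm tall; about 0.17 kg. Origin on the axis at the flange's underside, z towards the grip (tip z = -65 mm, flange 0 to 6, grip 6 to 42 mm). Starts upright in one of the block's holes, tip 11 mm above the bench.
- middle_pin: Spare pin like the long one, but with a 45 mm shank (stands 20 mm lower). Same origin and axes. Stays in the block.
- short_pin: Spare pin like the long one, but with a 35 mm shank (stands 30 mm lower). Same origin and axes. Stays in the block.
- pin_block: Fixed white plastic block 190 x 60 x 36 mm on the bench, with a row of three round holes 25 mm deep along its x axis at x = -60, 0 and 60 mm. Origin: centre of its underside, z up.
- rack: Fixed aluminium rack, deck sloping 28 degrees with its low edge towards the robot, carrying clear culture trays. A steel stop bar lies along the low edge, each end in an aluminium fork; the +y (left) fork already has its pin, the -y (right) one is empty. Origin on the bench plumb below the empty fork's mouth; z up, x towards the high side, y towards the other fork, 260 mm away.
- fork: The empty fork (cheeks 52 x 52 mm). Origin: centre of the hole's mouth in the top face, 150 mm above the bench. z: hole axis, up out of the hole, leaning 28 degrees from vertical towards the robot; x up the slope; y along the bar. Hole 19 mm wide, straight through cheek, lug and cheek, 41 mm in all, free below.
- stack_corner (a point): Nearest upper corner of the tray stack to the empty fork: 37 mm up the slope, 44 mm along the bar and 25 mm above the fork's top face. The trays lie beyond it, up the slope and along the bar; the bar's steel fence, in front of them, rises 17 mm above the fork's top face.
- media_bottle: Clear bottle with a teal cap, 60 mm in diameter, 140 mm tall, on the bench in front of the rack. Origin: centre of its underside.
- media_bottle2: Another clear bottle with a teal cap, same size, on the bench far to the left. Origin: centre of its underside.
- reagent_bottle: Amber bottle with a black cap, 64 mm in diameter, 150 mm tall, on the bench to the right of the rack. Origin: centre of its underside.
- beaker: Glass beaker, 76 mm in diameter, 90 mm tall, on the bench in front of the rack. Origin: centre of its underside.
Not all that is in view belongs to the job. Several things have the shape of the reagent_bottle; the one meant has the colours described above.

How it is judged (in metres and radians):
At the end, for the whole second after the job is handed in: Long pin at rest in the empty fork: flange within 4 mm of the fork's top face, within 5 mm of the hole axis, aligned within 0.12 rad. The two shorter pins within 20 mm of their starts; the three bottles and the beaker upright (0.3 rad) within 50 mm of theirs (z of long_pin in the frame of fork between -0.004 and 0.004 m and x of long_pin in the frame of fork between -0.005 and 0.005 m and y of long_pin in the frame of fork between -0.005 and 0.005 m and angle between the z axis of long_pin and the z axis of fork, either way round below 0.12 rad and linear speed of long_pin below 0.02 m/s and distance of each of middle_pin, short_pin from where it was at the start of the episode below 0.02 m and angle between each of media_bottle, media_bottle2, reagent_bottle, beaker's own z axis and vertical below 0.3 rad and distance of each of media_bottle, media_bottle2, reagent_bottle, beaker from where it was at the start of the episode below 0.05 m); the robot touches nothing.
It fails at once if a shorter pin is moved more than 20 mm from its place (distance of any of middle_pin, short_pin from where it was at the start of the episode above 0.02 m).
It fails at once if a bottle or the beaker is tipped by more than 0.3 rad or shoved more than 50 mm (angle between any of media_bottle, media_bottle2, reagent_bottle, beaker's own z axis and vertical above 0.3 rad or distance of any of media_bottle, media_bottle2, reagent_bottle, beaker from where it was at the start of the episode above 0.05 m).
It also fails if it takes over 40 s, if anything falls off the work surface, if the arm or the gripper's body presses on something with over 40 N, if the wrist force passes 120 N, or if a joint passes its speed limit or range.

## Working session

There is one attempt and no reset: what is moved stays moved. The work goes in short steps, Python scripts to look and compute and a tool call to move; the robot and the scene stay as the last step left them, time stands still between calls to the robot, and variables do not carry over. Pictures are saved under pics/ and viewed, at most 10 in all, crops included, and the job is handed in when it is done.

Besides the shell and the picture viewer there is one more tool, called after "Emit:" in YAML: its name, and indented under it one key for each argument. servo_tool: Moves the arm, as the interface text tells. Its arguments: {"type":"object","properties":{"rows":{"type":"array","items":{"type":"array","items":{"type":"number"}}},"grip_force":{"type":"number"}},"required":["rows"]}

```bash
mkdir -p pics; cat > h.py <<'E'
import numpy as np, cv2
from cell import manip
def ray(info,u,v,T=None):
    d=np.array([(u-info['cx'])/info['fx'],(v-info['cy'])/info['fy'],1.])
    if T is None: R=np.array(info['rotation']);p=np.array(info['position'])
    else: R=T[:3,:3];p=T[:3,3]
    if R.shape!=(3,3):
        from scipy.spatial.transform import Rotation as Ro
        R=Ro.from_euler('xyz',R).as_matrix()
    d=R@d; return p,d/np.linalg.norm(d)
def onplane(p,d,z): return p+d*(z-p[2])/d[2]
def tri(rs):
    A=0;b=0
    for p,d in rs:
        M=np.eye(3)-np.outer(d,d);A=A+M;b=b+M@p
    x=np.linalg.solve(A,b);return x,[np.linalg.norm((np.eye(3)-np.outer(d,d))@(x-p)) for p,d in rs]
def proj(info,X,T=None):
    R=np.array(info['rotation']) if T is None else T[:3,:3];p=np.array(info['position']) if T is None else T[:3,3]
    c=R.T@(np.asarray(X)-p);return info['fx']*c[0]/c[2]+info['cx'],info['fy']*c[1]/c[2]+info['cy']
E
python3 - <<'E'
from h import *
for n in ["scene","top"]:
    im=manip.camera(n); cv2.imwrite(f"pics/{n}0.png",cv2.resize(im[:,:,::-1],None,fx=1.5,fy=1.5,interpolation=cv2.INTER_CUBIC)); np.save(n+'0.npy',im)
    print(n,manip.camera_info(n))
s=manip.read_state(); print(s)
im=manip.camera("wrist");np.save('wrist0.npy',im); cv2.imwrite("pics/wrist0.png",cv2.resize(im[:,:,::-1],None,fx=1.5,fy=1.5)); print(manip.camera_info("wrist"))
E
```

```text
scene {'fx': 361.71399641657683, 'fy': 361.71399641657683, 'cx': 256.83368667396405, 'cy': 191.79073666572657, 'position': array([1128.29903781,  360.86086553, 1108.04875941]), 'rotation': array([-2.57996983,  0.00813112,  1.97031757])}
top {'fx': 365.31948420387766, 'fy': 365.31948420387766, 'cx': 259.4770067016261, 'cy': 187.21423855207146, 'position': array([ 307.84854375,  144.55953465, 1388.25382818]), 'rotation': array([-2.95124461e+00,  8.01523722e-05, -1.55212474e+00])}
{'clock': 0.1, 'joints': array([-1.34558432e+00,  3.00419110e-01,  1.52152512e+00,  1.56244406e-06,
        1.32068749e+00, -6.66174184e-02]), 'qd': array([-0.00037701, -0.00159475, -0.00151612, -0.00093061,  0.00091591,
        0.00019328]), 'effort': array([ 3.97878193e-04, -5.32644475e+01, -3.53284621e+01,  7.09418301e-02,
        2.34829163e-02, -5.05712967e-05]), 'eef_pos': array([ 158.17335921, -526.51905814,  204.93851688]), 'eef_rot': array([-3.14055600e+00, -7.06785123e-05,  2.91829006e-01]), 'wrist_force': array([-1.02972483,  0.16279612,  0.01056925]), 'moment': array([ 0.00698691, -0.04656122,  0.00291014]), 'finger_force': 0.0, 'finger_gap': 93.96964684334212}
{'fx': 271.2875741868677, 'fy': 271.2875741868677, 'cx': 254.79579246390472, 'cy': 191.26137559859853, 'T_tool_cam': array([[ 8.39789886e-04, -9.65289523e-01, -2.61180839e-01,
         7.58989632e+01],
       [ 9.99999231e-01,  1.04910770e-03, -6.62006576e-04,
         4.15074292e-01],
       [ 9.13034842e-04, -2.61180082e-01,  9.65289662e-01,
        -1.79263531e+02],
       [ 0.00000000e+00,  0.00000000e+00,  0.00000000e+00,
         1.00000000e+00]])}
```

View pics/scene0.png

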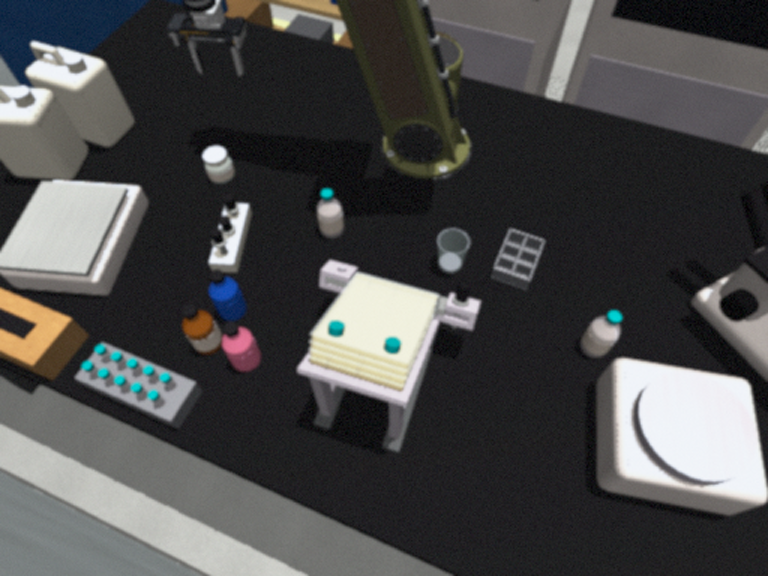

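View pics/top0.png

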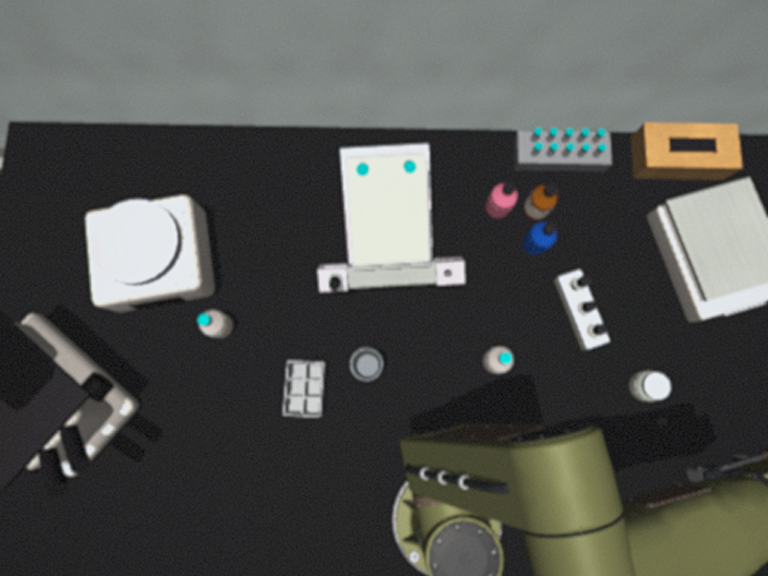

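```bash
sed -i 's/^def proj.*/def proj(info,X,T=None):\n    from scipy.spatial.transform import Rotation as Ro\n    if T is None: T=np.eye(4);T[:3,:3]=Ro.from_euler("xyz",info["rotation"]).as_matrix();T[:3,3]=info["position"]/; s/^    R=np.array(info\[.rotation.\]) if T is None else.*/    R=T[:3,:3];p=T[:3,3]/' h.py
python3 - <<'E'
from h import *
s=np.load('scene0.npy');t=np.load('top0.npy')
def c(im,x,y,w,h): return cv2.resize(im[y:y+h,x:x+w],(400,300),interpolation=cv2.INTER_CUBIC)
m=np.vstack([np.hstack([c(s,125,125,80,60),c(t,350,170,80,60)]),np.hstack([c(s,200,165,80,60),c(t,265,160,60,45)])])
cv2.imwrite('pics/crop1.png',m[:,:,::-1])
E
```

```text
(no output)
```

View pics/crop1.png

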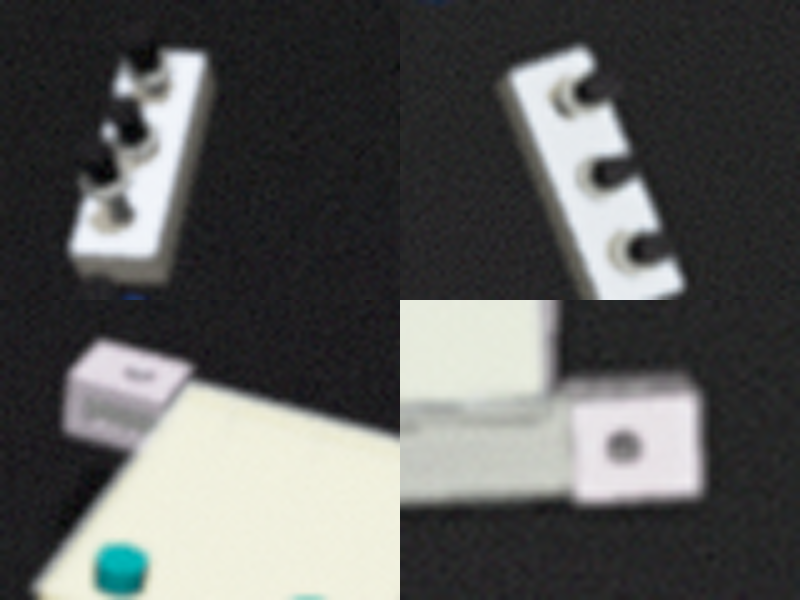

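View pics/wrist0.png

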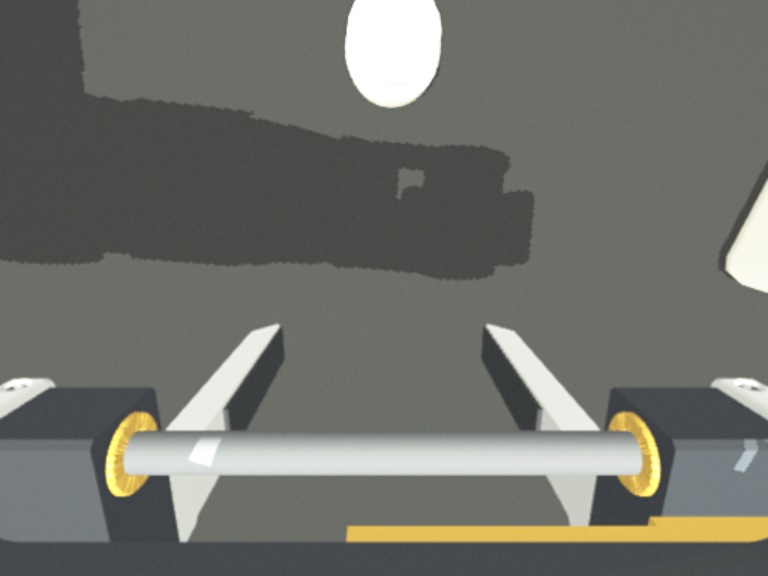

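```bash
python3 - <<'E'
from h import *
si=manip.camera_info('scene');ti=manip.camera_info('top')
P={'A':((144.4,158),(392,187)),'B':((150,148),(394,204)),'C':((153.6,135.4),(401,219)),'hole':((228,179.6),(298.5,182))}
for k,(a,b) in P.items(): print(k,*tri([ray(si,*a),ray(ti,*b)]))
for uv in [(572,392),(697,388),(700,497),(577,502)]:
    print(onplane(*ray(ti,265+(uv[0]-400)*.15,160+(uv[1]-300)*.15),150))
t=np.load('top0.npy')
# bottoms
for n,uv in dict(bottle=(495,362),beaker=(366,365)).items(): print(n,onplane(*ray(ti,uv[0]/1.5,uv[1]/1.5),40))
for uv in [(498,67),(585,45),(685,290)]: print('block',onplane(*ray(ti,350+(uv[0]-400)/5,170+uv[1]/5),36))
for n,uv in dict(blue=(540,238),red=(503,200),amber=(540,205)).items(): print(n,onplane(*ray(ti,uv[0]/1.5,uv[1]/1.5),75))
E
```

```text
A [ 565.2568211  -324.52224768   90.69315743] [np.float64(5.46104353901876), np.float64(5.4610435390188785)]
B [ 507.43925868 -338.6102283    72.78450324] [np.float64(2.0389886413176677), np.float64(2.0389886413176197)]
C [ 452.27949088 -358.14451664   75.97377753] [np.float64(3.7054754596439254), np.float64(3.7054754596439405)]
hole [567.62885784  14.66042887 147.52204223] [np.float64(0.5361993607177122), np.float64(0.5361993607177488)]
[595.90731966  41.12685576 150.        ]
[599.26379249 -24.05960828 150.        ]
[541.44279719 -25.19099735 150.        ]
[537.62684185  38.39970562 150.        ]
bottle [ 371.0301802 -111.8982538   40.       ]
beaker [357.93740285 202.1110544   40.        ]
block [ 590.78345169 -266.072907     36.        ]
block [ 609.02615906 -332.58719545   36.        ]
block [ 425.26276081 -397.61607195   36.        ]
blue [ 675.85003638 -222.15335959   75.        ]
red [ 772.8919327  -132.52350375   75.        ]
amber [ 761.47298826 -225.00922947   75.        ]
```

Emit:
servo_tool:
  rows:
    - [0,0,0,30,15,5,0.2]
    - [0,0,0,50,26,5,0.2]
    - [0,0,0,50,26,5,0.2]
    - [0,0,0,50,26,0,0.2]
    - [0,0,0,50,26,0,0.2]
    - [0,0,0,50,26,0,0.2]
    - [0,0,0,50,26,0,0.2]
    - [0,0,0,40,21,0,0.2]
    - [0,0,0,12,8,0,0.2]
    - [0,0,0,0,0,0,0.2]
    - [0,0,0,0,0,0,0.2]
    - [0,0,0,0,0,0,0.2]
  grip_force: 30

```text
clock: 1.65
eef_pos: [539.3, -327.6, 220.7]
eef_rot: [3.141, -0.0, 0.29]
wrist_force: [-0.5, -0.3, -0.3]
finger_gap: 74.9
finger_force: 0.0
```

```bash
cat >> h.py <<'E'
def wlook(name):
    from scipy.spatial.transform import Rotation as Ro
    s=manip.read_state();im=manip.camera('wrist');i=manip.camera_info('wrist')
    T=np.eye(4);T[:3,:3]=Ro.from_euler('xyz',s['eef_rot']).as_matrix();T[:3,3]=s['eef_pos'];T=T@i['T_tool_cam']
    np.savez(name,im=im,T=T);cv2.imwrite(f'pics/{name}.png',cv2.resize(im[:,:,::-1],None,fx=1.5,fy=1.5,interpolation=cv2.INTER_CUBIC));return s,im,i,T
E
python3 - <<'E'
from h import *
s,im,i,T=wlook('w1');print(s['clock'],s['eef_pos'],s['eef_rot'],s['finger_gap'],s['joints'])
E
```

```text
1.65 [ 539.32097769 -327.62523276  220.72233947] [ 3.14135084e+00 -1.05643651e-04  2.90310528e-01] 74.91130059406777 [-6.03902204e-01  4.73780226e-01  1.24702229e+00 -6.98192019e-05
  1.42053545e+00  6.76594050e-01]
```

View pics/w1.png

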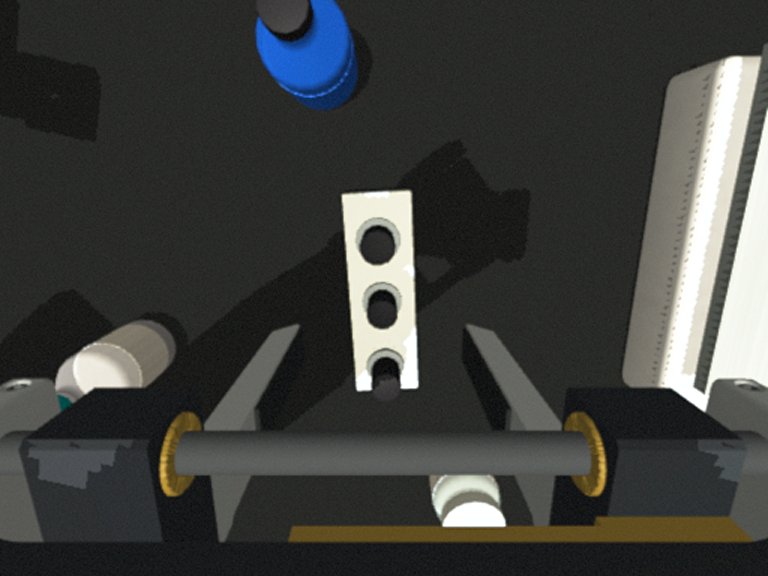

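Emit:
servo_tool:
  rows:
    - [0,0,0,-30,-10,0,0.2]
    - [0,0,0,-30,-10,0,0.2]
    - [0,0,0,0,0,0,0.2]
    - [0,0,0,0,0,0,0.2]

```text
clock: 2.2
eef_pos: [480.5, -346.8, 220.7]
eef_rot: [3.141, -0.0, 0.291]
wrist_force: [0.3, 0.5, 1.0]
finger_gap: 75.2
finger_force: 0.0
```

```bash
python3 - <<'E'
from h import *
s,im,i,T=wlook('w2');print(s['clock'],s['eef_pos'],s['eef_rot'])
a=np.load('w1.npz')['im']
m=np.hstack([cv2.resize(a[120:270,215:295],(320,600),interpolation=cv2.INTER_CUBIC),cv2.resize(im[60:210,205:295],(360,600),interpolation=cv2.INTER_CUBIC)])
cv2.imwrite('pics/crop2.png',m[:,:,::-1])
E
```

```text
2.2 [ 480.45598543 -346.83056847  220.69843509] [ 3.14128344e+00 -3.74967230e-04  2.91372561e-01]
```

View pics/crop2.png

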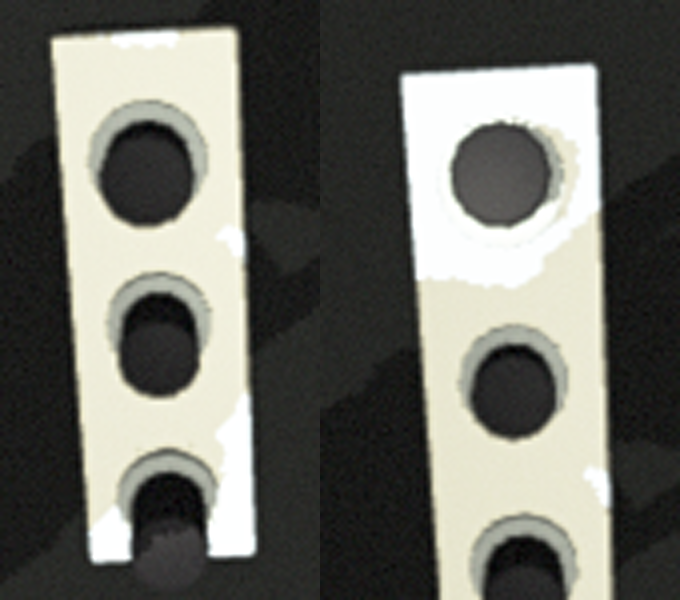

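The candidates in the block (w1, 1.5x picture) are the far pin at (379,243), the middle one at (382,305) and the near one at (386,378). The far pin has the largest cap circle and flange, so it stands highest and should be the long one. I'll triangulate the cap centres to confirm.

```bash
python3 - <<'E'
from h import *
i=manip.camera_info('wrist');T1=np.load('w1.npz')['T'];T2=np.load('w2.npz')['T']
f1=lambda x,y:(215+x/4-.4,120+y/4-.4)
f2=lambda x,y:(205+(x-320)/4-.4,60+y/4-.4)
for n,a,b in [('A',(146,177),(501,175)),('B',(160,358),(514,396))]:
    print(n,*tri([ray(i,*f1(*a),T1),ray(i,*f2(*b),T2)]))
print(onplane(*ray(i,*f1(148,159),T1),82)) # flange A
for p in [(52,38),(240,28),(256,553),(92,563)]: print(onplane(*ray(i,*f1(*p),T1),36))
E
```

```text
A [ 565.35230891 -316.12300317  111.07423966] [np.float64(0.18171177294336863), np.float64(0.1817117729434088)]
B [ 508.99012196 -336.56692635   85.95072208] [np.float64(0.1269245523298393), np.float64(0.12692455232984404)]
[ 565.87340873 -315.97395518   82.        ]
[ 588.27561073 -275.99400268   36.        ]
[ 608.96829027 -333.94821054   36.        ]
[ 429.57081278 -397.70665901   36.        ]
[ 408.04137312 -340.36682125   36.        ]
```

Emit:
servo_tool:
  rows:
    - [0,0,0,43,15,0,0.2]
    - [0,0,0,42,15,0,0.2]
    - [0,0,0,0,0,-40,0.2]
    - [0,0,0,0,0,-45,0.2]
    - [0,0,0,0,0,-30,0.2]
    - [0,0,0,0,0,-15,0.2]
    - [0,0,0,0,0,-4,0.2]
    - [0,0,0,0,0,0,0.2]
    - [0,0,0,0,0,0,0.2]

```text
clock: 3.38
eef_pos: [565.7, -317.0, 87.7]
eef_rot: [3.14, -0.001, 0.292]
wrist_force: [0.2, -0.4, -0.2]
finger_gap: 75.2
finger_force: 0.0
```

```bash
python3 - <<'E'
from h import *
s,im,i,T=wlook('w3');print(s['clock'],s['eef_pos'],s['eef_rot'],s['wrist_force'])
E
```

```text
3.375 [ 565.71134575 -316.98414719   87.6797372 ] [ 3.14023430e+00 -1.24254416e-03  2.91853423e-01] [ 0.2163077  -0.37924208 -0.15403021]
```

View pics/w3.png

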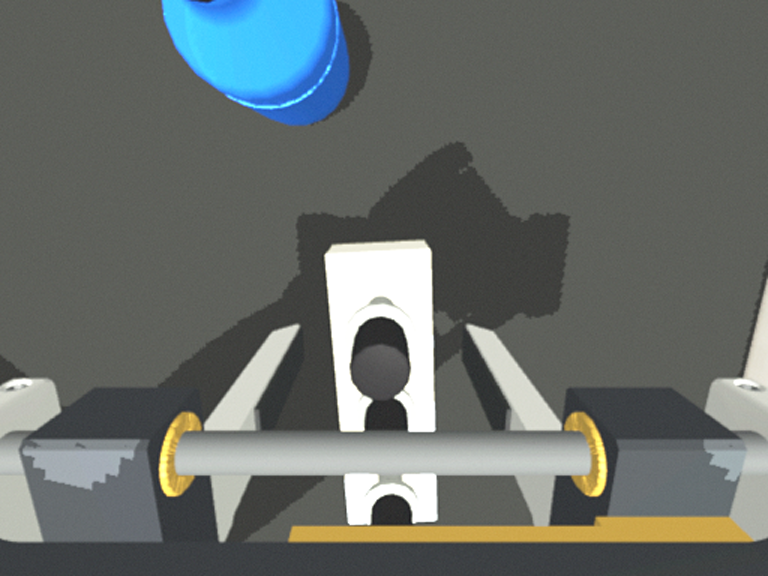

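The far pin is centred between the fingers at (380,370) and its bare shank shows above the block, so it is the long one. I'll grip and lift.

Emit:
servo_tool:
  rows:
    - [0,0,0,0,0,0,1]
    - [0,0,0,0,0,0,1]
    - [0,0,0,0,0,0,1]
    - [0,0,0,0,0,0,1]
    - [0,0,0,0,0,0,1]
    - [0,0,0,0,0,0,1]
  grip_force: 40

```text
clock: 4.18
eef_pos: [565.2, -316.7, 86.4]
eef_rot: [-3.142, 0.0, 0.292]
wrist_force: [-0.5, -0.0, 0.8]
finger_gap: 25.2
finger_force: 40.0
```

Emit:
servo_tool:
  rows:
    - [0,0,0,0,0,8,1]
    - [0,0,0,0,0,15,1]
    - [0,0,0,0,0,20,1]
    - [0,0,0,0,0,40,1]
    - [0,0,0,0,0,50,1]
    - [0,0,0,0,0,50,1]
    - [0,0,0,0,0,0,1]

```text
clock: 5.05
eef_pos: [566.0, -317.2, 275.5]
eef_rot: [3.135, -0.006, 0.292]
wrist_force: [-0.7, 0.3, -2.5]
finger_gap: 25.4
finger_force: 40.0
```

Emit:
servo_tool:
  rows:
    - [0,0,9.5,0,32,2,1]
    - [0,0,9.5,0,32,2,1]
    - [0,0,9.5,0,32,2,1]
    - [0,0,9.5,0,32,2,1]
    - [0,0,9.5,0,32,2,1]
    - [0,0,9.5,0,32,0,1]
    - [0,0,9.5,0,32,0,1]
    - [0,0,9.5,0,32,0,1]
    - [0,0,0,0,0,0,1]
    - [0,0,0,0,0,0,1]
    - [0,0,0,0,0,0,1]

```text
clock: 6.42
eef_pos: [565.1, -61.6, 279.3]
eef_rot: [-3.141, 0.0, 1.616]
wrist_force: [-0.5, -0.0, -0.8]
finger_gap: 25.5
finger_force: 40.0
```

```bash
python3 - <<'E'
from h import *
s,im,i,T=wlook('w4');print(s['clock'],s['eef_pos'],s['eef_rot'],s['joints'])
E
```

```text
6.425 [565.1038894  -61.56924898 279.28674656] [-3.14123818e+00  2.76346086e-05  1.61601127e+00] [-1.72904959e-01  2.98132716e-01  1.35319292e+00 -1.04021100e-04
  1.49060711e+00 -2.18111552e-01]
```

Emit:
servo_tool:
  rows:
    - [0,0,0,0,-35,0,1]
    - [0,0,0,0,-35,0,1]
    - [0,0,0,0,0,0,1]
    - [0,0,0,0,0,0,1]
    - [0,0,0,0,0,0,1]

```text
clock: 7.1
eef_pos: [565.3, -130.0, 279.5]
eef_rot: [3.142, -0.0, 1.619]
wrist_force: [-0.5, -0.9, -1.1]
finger_gap: 25.1
finger_force: 40.0
```

```bash
python3 - <<'E'
from h import *
s,im,i,T=wlook('w5');print(s['clock'],s['eef_pos'],s['eef_rot'])
a=np.load('w4.npz')['im']
# predicted hole pixels
for n in('w4','w5'):print(proj(i,[567.6,14.7,149],np.load(n+'.npz')['T']))
m=np.hstack([cv2.resize(a[:,56:456],(400,384)),cv2.resize(im[:,56:456],(400,384))])
cv2.imwrite('pics/pair.png',m[:,:,::-1])
E
```

```text
7.1 [ 565.25847351 -130.0399203   279.49853783] [ 3.14155563e+00 -9.76525885e-05  1.61883604e+00]
(np.float64(260.1870036776472), np.float64(117.5562244430631))
(np.float64(263.7614934931681), np.float64(49.20094173285756))
```

View pics/pair.png

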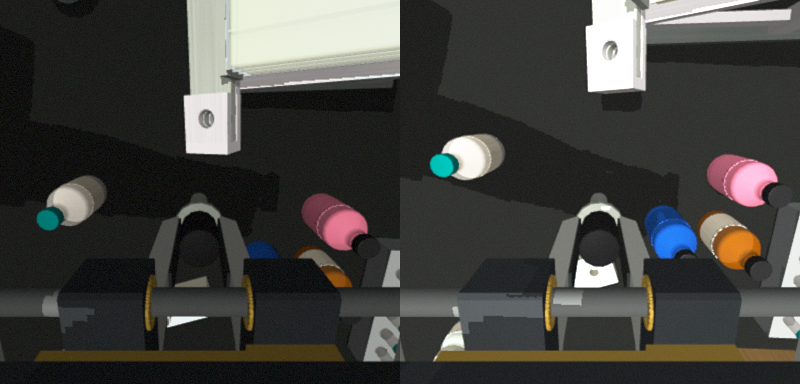

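```bash
python3 - <<'E'
from h import *
i=manip.camera_info('wrist');rs=[];out=[]
for n,(u,v) in dict(w4=(262,119),w5=(266,50)).items():
    z=np.load(n+'.npz');im=z['im'];T=z['T']
    x0,y0=u-40,v-45
    g=cv2.cvtColor(im[y0:y0+90,x0:x0+80],cv2.COLOR_RGB2GRAY);g=cv2.resize(g,None,fx=4,fy=4,interpolation=cv2.INTER_CUBIC)
    face=np.median(g[180-60:180+60,160-60:160+60]);m=(g>face*.9).astype(np.uint8)
    cs,h=cv2.findContours(m,cv2.RETR_CCOMP,cv2.CHAIN_APPROX_NONE)
    best=[c for c,hh in zip(cs,h[0]) if hh[3]>=0 and cv2.contourArea(c)>300]
    vis=cv2.cvtColor(g,cv2.COLOR_GRAY2BGR)
    for c in best:
        e=cv2.fitEllipse(cv2.convexHull(c));print(n,face,e,cv2.contourArea(c)); 
        cv2.ellipse(vis,e,(0,0,255),1)
        if abs(e[0][0]-160)<30 and abs(e[0][1]-180)<30:
            uv=(x0+(e[0][0]+.5)/4-.5,y0+(e[0][1]+.5)/4-.5);print(uv);rs.append(ray(i,*uv,T))
    out.append(vis)
cv2.imwrite('pics/holes.png',np.hstack(out))
print(tri(rs)); [print(onplane(*r,150)) for r in rs]
E
```

```text
w4 229.0 ((160.7991180419922, 178.5984649658203), (68.17198944091797, 81.9485855102539), 173.90565490722656) 4268.5
(261.82477951049805, 118.27461624145508)
w5 255.0 ((160.20590209960938, 179.9345703125), (64.3693618774414, 84.51753997802734), 11.114510536193848) 3798.0
(265.67647552490234, 49.608642578125)
(array([569.47960443,  14.01863411, 150.77071688]), [np.float64(0.08077275302066032), np.float64(0.08077275302047508)])
[569.41748834  14.01950851 150.        ]
[569.57979379  14.19070068 150.        ]
```

View pics/holes.png

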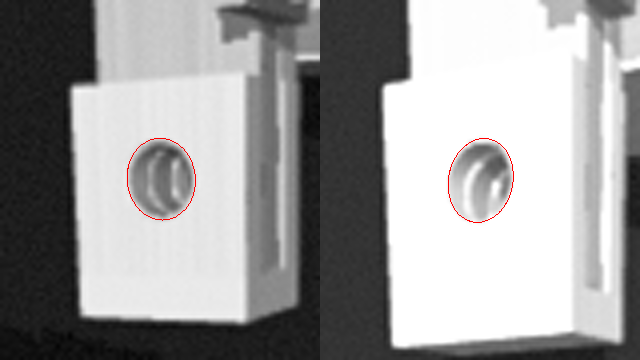

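```bash
python3 - <<'E'
from h import *
from scipy.optimize import brentq
i=manip.camera_info('wrist');z=np.load('w4.npz');T=z['T'];im=z['im']
H=np.array([569.5,14.0,150.]);c=lambda x,y:(222+(x+.5)/4-.5,74+(y+.5)/4-.5)
def pts(psi):
    s,k=np.sin(np.radians(28)),np.cos(np.radians(28));xd=np.array([np.cos(psi),np.sin(psi),0]);n=-s*xd+k*np.array([0,0,1]);X=k*xd+s*np.array([0,0,1]);Y=np.cross(n,X)
    o=[]
    for p in [(72,86),(80,318),(247,322),(245,75)]:
        q,d=ray(i,*c(*p),T);P=q+d*((H-q)@n)/(d@n)-H;o.append((P@X,P@Y))
    return np.round(o,1)
for psi in np.radians([0,3,6]): print(psi,pts(psi).tolist())
# pin in hand
Tt=i['T_tool_cam']
def tp(P): return proj(i,P,np.array(Tt))
print('tip pred',tp([0,0,76-11+11]),'tip edge',tp([5,0,76]),'flange',tp([0,0,11]),'gripTop',tp([0,0,-31]))
m=cv2.resize(im[185:285,205:305],(600,600),interpolation=cv2.INTER_CUBIC)
m=np.clip(m.astype(float)*1.6,0,255).astype(np.uint8)
cv2.imwrite('pics/hand.png',m[:,:,::-1])
E
```

```text
0.0 [[-29.4, 24.0], [-24.3, -40.6], [28.3, -36.5], [22.7, 26.9]]
0.05235987755982989 [[-27.9, 25.2], [-26.7, -39.6], [26.2, -37.9], [24.2, 25.7]]
0.10471975511965978 [[-26.4, 26.4], [-29.1, -38.4], [24.0, -39.2], [25.6, 24.5]]
tip pred (np.float64(254.6559661096342), np.float64(197.80891774037138)) tip edge (np.float64(254.65958302157367), np.float64(192.89494395783083)) flange (np.float64(254.57642785099767), np.float64(222.3925638985895)) gripTop (np.float64(254.49241518301437), np.float64(248.3591583138454))
```

View pics/hand.png

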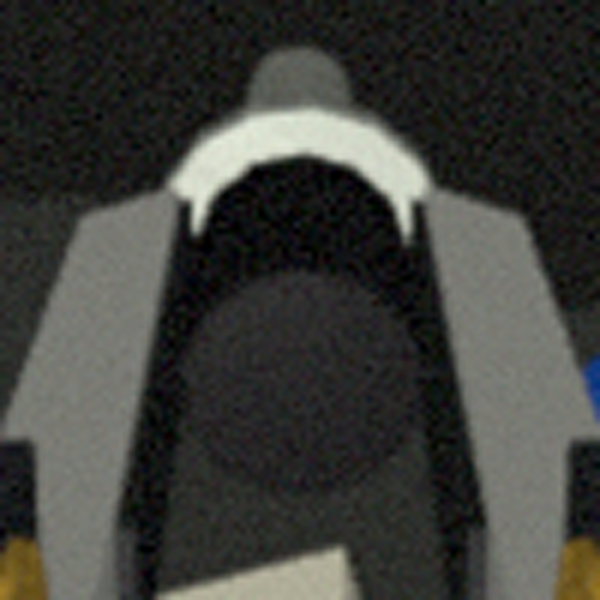

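Emit:
servo_tool:
  rows:
    - [0,0,1.3,-7,10,0,1]
    - [0.5,-7,0,-10,25,-2,1]
    - [0.5,-7,0,-10,28,-3,1]
    - [0.5,-7,0,-10,28,-3,1]
    - [0.5,-7,0,-6,28,-3,1]
    - [0,0,0,0,22,0,1]
    - [0,0,0,0,0,-12,1]
    - [0,0,0,0,0,0,1]
    - [0,0,0,0,0,0,1]
    - [0,0,0,0,0,0,1]

```text
clock: 8.4
eef_pos: [522.4, 9.8, 256.5]
eef_rot: [2.652, -0.0, 1.64]
wrist_force: [-0.5, 0.7, -1.9]
finger_gap: 25.5
finger_force: 40.0
```

```bash
cat >> h.py <<'E'
H=np.array([569.5,14.0,150.]);psi=.07
def forkst():
    from scipy.spatial.transform import Rotation as Ro
    s,k=np.sin(np.radians(28)),np.cos(np.radians(28));xd=np.array([np.cos(psi),np.sin(psi),0]);n=-s*xd+k*np.array([0,0,1]);X=k*xd+s*np.array([0,0,1]);Y=np.cross(n,X)
    F=np.c_[X,Y,n];st=manip.read_state();R=Ro.from_euler('xyz',st['eef_rot']).as_matrix()
    tip=st['eef_pos']+R[:,2]*75.4
    err=Ro.from_matrix(F@np.array([[0,1,0],[1,0,0],[0,0,-1.]])@R.T).as_rotvec(degrees=True)
    print('clk',st['clock'],'tcp',(F.T@(st['eef_pos']-H)).round(2),'tip',(F.T@(tip-H)).round(2),'turn err',err.round(2),'F',(F.T@st['wrist_force']).round(1),'gap',st['finger_gap']);return F,st
E
python3 - <<'E'
from h import *
F,st=forkst();print(F.round(4),st['joints'])
s,im,i,T=wlook('w6')
m=cv2.resize(im[60:285,155:355],(533,600),interpolation=cv2.INTER_CUBIC)
cv2.imwrite('pics/pre.png',m[:,:,::-1])
E
```

```text
clk 8.4 tcp [  8.24  -0.9  116.28] tip [ 8.34 -0.88 40.88] turn err [-0.03  0.07  0.02] F [-1.2  0.7 -1.5] gap 25.48675047631648
[[ 0.8808 -0.0699 -0.4683]
 [ 0.0618  0.9976 -0.0328]
 [ 0.4695  0.      0.8829]] [-0.09066388 -0.07152147  1.88910368  0.10146682  0.84204361 -0.20922531]
```

Emit:
servo_tool:
  rows:
    - [0,0,0,-7.3,0.4,-3.9,1]
    - [0,0,0,5,0.4,-10,1]
    - [0,0,0,6,0.4,-11,1]
    - [0,0,0,5.9,0.4,-10.8,1]
    - [0,0,0,0,0,0,1]
    - [0,0,0,0,0,0,1]
    - [0,0,0,0,0,0,1]

```text
clock: 9.32
eef_pos: [531.9, 11.9, 221.1]
eef_rot: [2.651, -0.0, 1.641]
wrist_force: [-1.0, -0.1, -2.0]
finger_gap: 25.3
finger_force: 40.0
```

```bash
python3 - <<'E'
from h import *
F,st=forkst()
s,im,i,T=wlook('w7')
# pin sides vs hole: predicted pixels and gray rows near tip
Tt=np.array(i['T_tool_cam']);print('tip',proj(i,[0,0,75.4],Tt),'holeH',proj(i,H,T))
g=cv2.cvtColor(im,cv2.COLOR_RGB2GRAY)
for v in range(168,206,3): print(v,g[v,232:280:2])
E
```

```text
clk 9.325 tcp [ 0.12  0.49 80.5 ] tip [0.26 0.53 5.1 ] turn err [-0.03  0.1  -0.02] F [-1.8 -0.  -1.3] gap 25.309501752939617
tip (np.float64(254.70478146577221), np.float64(198.08627159785505)) holeH (np.float64(254.43747323248584), np.float64(197.14510689790833))
168 [213 212 219 218 210 207 215 214 214 216 216 215 214 212 219 224 217 224
 219 221 222 224 225 137]
171 [ 98 100 101 100  97 110 115 115 114 119 115 116 118 118 116 119 115 116
 115 117 117 116 117 122]
174 [238 237 240 237 238 236 237 237 237 241 239 240 239 240 241 239 241 239
 240 240 239 241 240 242]
177 [236 236 239 236 237 236 236 237 234 239 238 238 239 240 238 238 240 238
 240 239 237 240 240 242]
180 [235 236 239 236 237 235 235 237 235 240 237 238 239 239 238 239 239 238
 240 240 237 239 241 242]
183 [236 236 238 236 236 235 236 237 235 240 237 238 238 240 239 238 238 238
 239 239 237 239 240 241]
186 [236 233 238 235 237 235 235 236 234 241 234 237 239 239 239 238 239 237
 239 238 236 240 239 242]
189 [226 225 240 236 237 234 236 233 182  79  46  30  36  91 138 157 214 228
 239 238 237 240 240 240]
192 [146 140 156 152 155 152 141  99  31  26  33  38  34  27  49 109 147 226
 239 238 238 240 240 240]
195 [145 147 148 147 146 145 103  77  70  62  58  60  60  60  65  68 124 225
 237 239 238 239 240 240]
198 [146 143 148 147 148 140 102  69  55  59  58  57  58  58  58  62 115 226
 239 237 236 239 239 238]
201 [147 144 148 149 146 144 129  63  57  54  62  65  77  63  60  63 137 227
 238 238 236 239 240 238]
204 [148 141 149 145 151 109  69  94 160 199 217 217 213 217 208 158 118 105
 209 238 234 240 239 238]
```

Emit:
servo_tool:
  rows:
    - [0,0,0,2.3,-0.2,-4.5,1]
    - [0,0,0,2.3,0.1,-4.4,1]
    - [0,0,0,2.3,0.2,-4.4,1]
    - [0,0,0,2.3,0.2,-4.4,1]
    - [0,0,0,0,0,0,1]
    - [0,0,0,0,0,0,1]

```text
clock: 10.12
eef_pos: [541.0, 12.2, 203.1]
eef_rot: [2.652, -0.001, 1.641]
wrist_force: [0.3, -0.1, -0.8]
finger_gap: 25.3
finger_force: 40.0
```

```bash
python3 -c "
from h import *
forkst()"
```

```text
clk 10.125 tcp [-0.25  0.16 60.28] tip [ -0.15   0.21 -15.12] turn err [-0.04  0.07 -0.02] F [-0.1 -0.1 -0.9] gap 25.296942373828667
```

Emit:
servo_tool:
  rows:
    - [0,0,0,2.4,0.2,-4.4,1]
    - [0,0,0,2.4,0.2,-4.4,1]
    - [0,0,0,2.3,0.2,-4.4,1]
    - [0,0,0,2.4,0.2,-4.4,1]
    - [0,0,0,2.3,0.1,-4.4,1]
    - [0,0,0,2.4,0.1,-4.4,1]
    - [0,0,0,2.3,0.2,-4.4,1]
    - [0,0,0,2.4,0.2,-4.4,1]
    - [0,0,0,0,0,0,1]
    - [0,0,0,0,0,0,1]

```text
clock: 11.38
eef_pos: [559.9, 13.6, 167.9]
eef_rot: [2.652, -0.001, 1.641]
wrist_force: [-0.1, 0.1, -1.4]
finger_gap: 25.3
finger_force: 40.0
```

```bash
python3 -c "
from h import *
forkst()"
```

```text
clk 11.375 tcp [-2.000e-02  2.200e-01  2.034e+01] tip [  0.08   0.27 -55.06] turn err [-0.04  0.07 -0.02] F [-0.7  0.1 -1.2] gap 25.345678522064272
```

Free so far. I'll go down in small steps until it touches.

Emit:
servo_tool:
  rows:
    - [0,0,0,1.4,0.1,-2.6,1]
    - [0,0,0,1.4,0.1,-2.6,1]
    - [0,0,0,0.9,0.1,-1.8,1]
    - [0,0,0,0.5,0,-0.9,1]
    - [0,0,0,0,0,0,1]

```text
clock: 12.0
eef_pos: [564.1, 13.8, 159.8]
eef_rot: [2.652, -0.001, 1.641]
wrist_force: [0.3, 0.1, -1.6]
finger_gap: 25.3
finger_force: 40.0
```

Emit:
servo_tool:
  rows:
    - [0,0,0,0.5,0,-0.9,1]
    - [0,0,0,0,0,0,1]

```text
clock: 12.25
eef_pos: [564.4, 13.8, 159.6]
eef_rot: [2.652, -0.0, 1.641]
wrist_force: [-10.8, -1.3, 7.8]
finger_gap: 25.3
finger_force: 40.0
```

```bash
python3 -c "
from h import *
forkst()"
```

```text
clk 12.25 tcp [-0.    0.19 10.92] tip [  0.09   0.23 -64.48] turn err [-0.03  0.07 -0.02] F [-5.9 -0.5 12. ] gap 25.255374935521225
```

Contact: 12 N along the axis at the expected depth, so the flange is seated. I'll open the fingers and retreat along the axis.

Emit:
servo_tool:
  rows:
    - [0,0,0,0,0,0,0.5]
    - [0,0,0,0,0,0,0.5]
    - [0,0,0,0,0,0,0.5]
    - [0,0,0,0,0,0,0.5]
    - [0,0,0,-2.3,-0.2,4.4,0.5]
    - [0,0,0,-4.7,-0.3,8.8,0.5]
    - [0,0,0,-9.4,-0.7,17.7,0.5]
    - [0,0,0,-14,-1,26.5,0.5]
    - [0,0,0,-14,-1,26.5,0.5]
    - [0,0,0,-14,-1,26.5,0.5]
    - [0,0,0,0,-30,10,0.5]
    - [0,0,0,0,-30,0,0.5]
    - [0,0,0,0,0,0,0.5]
    - [0,0,0,0,0,0,0.5]
    - [0,0,0,0,0,0,0.5]

```text
clock: 14.12
eef_pos: [506.1, -49.7, 279.6]
eef_rot: [2.652, -0.001, 1.642]
wrist_force: [-0.0, -0.9, -0.8]
finger_gap: 47.1
finger_force: 0.0
```

```bash
python3 - <<'E'
from h import *
F,st=forkst();s,im,i,T=wlook('w8')
g=cv2.cvtColor(im,cv2.COLOR_RGB2GRAY)
def P(z,x=0,y=0): return proj(i,H+F@np.array([x,y,z]),T)
print('grip top pred',P(42),'flange edges',P(6,18),P(6,-18),P(6,0,18),P(6,0,-18))
u,v=P(42);v=int(v);u=int(u);x0,y0=u-40,v-40
b=cv2.resize(im[y0:y0+80,x0:x0+80],(320,320));b=cv2.cvtColor(b,cv2.COLOR_RGB2GRAY)
# dark grip blob
m=(b<90).astype(np.uint8)
cs,_=cv2.findContours(m,cv2.RETR_EXTERNAL,cv2.CHAIN_APPROX_NONE)
for c in cs:
    if cv2.contourArea(c)>800: x,y,w,h=cv2.boundingRect(c);print('dark',x0+x/4,y0+y/4,w/4,h/4)
print(g[y0:y0+84:4,x0:x0+84:4])
print('grip extents pred',P(42,13),P(42,-13),P(42,0,13),P(42,0,-13),'base',P(6,0,13),P(6,0,-13))
E
```

```text
clk 14.125 tcp [  1.1  -59.07 146.17] tip [  1.2  -59.    70.77] turn err [-0.04  0.07 -0.06] F [-0.4 -0.9 -0.6] gap 47.10371158740802
grip top pred (np.float64(253.57397171636674), np.float64(134.8862756899217)) flange edges (np.float64(269.2948919471285), np.float64(133.0854169263086)) (np.float64(238.06446705063524), np.float64(133.0530473501767)) (np.float64(253.68069964124845), np.float64(116.87803152912952)) (np.float64(253.68077010934755), np.float64(148.784951641133))
dark 241.0 122.5 24.5 24.5
dark 213.0 94.0 80.0 80.0
[[ 54  56  59  57 120 217 219 215 217 219 220 218 225 129 130 126 230 230
  201 201 200]
 [ 50  55  56  54 113 218 221 216 219 220 221 219 225 173 129 127  84 151
  162 163 162]
 [ 48  58  54  57  93 215 219 216 219 221 220 218 224 226 226 225 156 158
  158 156 157]
 [ 17  16  13  17  47 215 220 216 219 221 220 218 225 224 226 218 144 110
  108 108 105]
 [ 21  17  18  20  32 229 229 230 231 234 233 233 233 235 235 235  18  16
    9  17  23]
 [ 14  15  15  18  49 240 239 239 238 238 240 239 239 239 240 241  18  17
   11  16  13]
 [ 13  14  16  13  33 239 239 23
[... 1010 characters left out ...]
42  25  26
   28  24  30]
 [ 28  25  28  27  28  79  77  80  60  62  57  62  58  57  63  58  22  30
   28  28  35]
 [ 30  25  28  25  28  27  28  28  29  19  24  25  23  27  29  28  27  28
   29  26  23]
 [ 30  24  27  27  24  28  28  32  30  27  28  25  28  30  29  25  19  28
   33  26  27]]
grip extents pred (np.float64(266.2618183216371), np.float64(134.89932649393825)) (np.float64(240.88473073167066), np.float64(134.8732234516371)) (np.float64(253.57263407602852), np.float64(121.7891728276669)) (np.float64(253.57527734888745), np.float64(147.6699836394274)) base (np.float64(253.68070968240573), np.float64(121.42452004886663)) (np.float64(253.6807605706253), np.float64(144.4659583337533))
```

The grip's outline spans 241–265 × 122–147 px, against 241–266 × 122–148 predicted for a seated pin. The arm is clear, so I'm handing in.

```bash
python3 -c "
from h import *
print(manip.sign_off())"
```

```text
the job is handed in; nothing more can be done
None
```

The long pin is in the empty fork with its flange seated (12 N contact at the expected depth), released, and the job was handed in at about 14 s. The sign-off gave no verdict, and I did not re-check the short pins, bottles or beaker by camera afterwards.

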